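Open the game tin in its holder and make its lid the dice cup

ROBOT

A 6-joint arm with a two-finger parallel gripper is mounted at the origin on the work surface. World frame = base frame: x ahead of the robot, y to its left, z up, the work surface at z = 0. Lengths are in mm, angles in rad, forces in N, time in s.
With the tool pointing down it reaches from about 350 to 975 mm from the base axis. Payload 7.1 kg.
Tool frame: the origin (TCP) lies between the finger pads; the fingertips stand 19 mm ahead of it and the grasp point (between the pads) is the TCP (ctrl.tcp_to_tips is the distance from the TCP to the fingertips, in mm); z points along the fingers, y is the line along which they close (so a half turn about z gives the same grasp; the last joint's range is limited). The gripper opens to 88 mm and grips with 3 to 60 N. Pads are 20 mm wide; open, the fingers measure 115 mm over their backs; the gripper's body (75 mm by 178 mm) begins 61 mm behind the grasp point.
Start: joints at [1.121, 0.423, 1.63, -0, 1.089, -0.019], TCP at [260.966, 567.892, 241.675] pointing down, gripper open.
Joint ranges: [-3, 3], [-0.9, 2.11], [0.09, 2.58], [-1.31, 4.45], [0.11, 2.69], [-2.54, 2.54]. Speed limits (rad/s): [2.39, 2.39, 3.01, 3.14, 3.14, 3.14].

INTERFACE

Orientations are given as a rotation vector (axis times angle).
In Python, from workcell import status, optics, ctrl gives the robot as it stands. The module is installed in compiled form; this text tells all that it offers.
- The arm moves only by the shell command python3 -m inch 'ROWS'. ROWS is JSON, a list that holds one entry, the list of rows, each a list of 7 numbers: the shift along the tool's x, y, z in mm, then the turn, a rotation vector about the tool's x, y, z in rad, then the opening in per cent of the stroke, from 0 (shut) to 100 (fully open). A call has 1 to 20 rows; each row is the pose to reach, as a shift and turn from the pose commanded when the call began, along the tool's axes at that moment; what a row does not reach only later rows make up. A row lasts 1/10 s, in which the tool goes at most 50 mm and 8.59 degrees, less where a joint would pass 70% of its speed; a pose out of reach is approached as far as the arm can. A call with a gripper value outside its range is refused whole. The fingers move at their own pace and stop on an object; the grip force is fixed at half the most. Time passes only in rows, so rows that repeat a pose let the fingers close. It gives the time, the measured TCP pose, the force, the opening and the grip force at its end, in the units of the state.
- status.get_obs(): the state, without advancing time (a new reading comes with each control period).
- optics.get_image(name): name is "side" or "top" or "wrist"; returns a dict with "frame" (480x640x3 uint8, red, green, blue), "fx", "fy", "cx", "cy" (pixels), "rvec" (rotation vector, rad) and "tvec" (3), from world to camera coordinates, as OpenCV has them; the wrist camera has in their place "hand_eye" (4x4, takes a point from camera to tool coordinates, whose origin is the TCP and whose axes are the flange's). Camera axes: x right, y down, z forward; pixel columns grow to the right and rows downward; lengths in mm; the calibration is good to about 2 mm. A picture is of the moment at which its call begins: read the wrist's pose just before it. There is no depth.
- ctrl.close_job(): hands the job in; it is judged then, once.
The state is a dict: "t": time; "qpos": joint angles; "qvel": joint speeds; "joint_torque": joint torques, N m; "ee_pos": TCP position; "orientation": TCP orientation; "ft_force": force on the tool from outside, world axes, zero at the start; "moment": the same for the moment, N m; "width": finger opening in mm; "grasp_force": force on a finger pad.
Only numpy, scipy, OpenCV 4.12 (cv2) and the standard library are available. Lean on these libraries where they do the work, as an engineer would, in place of code of your own. Each camera call takes 0.05 s, during which the arm holds its last target. There are 200 camera calls.

TASK

Slide the wide foot of the blue game tin fully home under the two lips of the steel holder, lid still on, so that the holder keeps its base down, and then draw the tight, deep lid straight up and off. Lay the lid down on its side and let go of it, then take it the other way and stand it mouth up in the shallow steel tray as the dice cup. At the end the tin base is still home in the holder, and the cup, jar, score board, dice, cards and remote have been left where they were.

Things in the scene. Friction and masses are not known exactly. Their poses are not given: they have to be found in the camera images.
- tin: Base of a blue square game tin, loose, 0.2 to 0.4 kg, standing upright left or right of the holder, lid on. Origin: centre of its underside, z up. A brass foot plate 84 (x) by 60 (y) mm, 5 mm thick, sticks out 12 mm on the two x sides; above it a blue block 60 x 60 mm, up to 30 mm, on whose rim the lid rests. The same after a half turn about z.
- tin_sleeve (a point): Centre of the rim of the tin base's open brass sleeve, 110 mm above its underside; axes as tin. The sleeve is 52 x 52 mm and stands inside the lid. Leaf springs near its top grip the lid: the whole tin can be lifted by the lid, and drawing the lid off takes 8 to 14 N over about 75 mm, so a base that is not held down comes along.
- lid: Deep blue lid with a yellow band near its closed end, loose, 0.08 to 0.17 kg: square tube 60 x 60 mm outside, 100 mm long, 3 mm walls, one end closed. Origin: centre of its open mouth; z points to the closed end, x and y square to the flat sides. At the start its mouth is 30 mm and its closed end 130 mm above the table; off the sleeve once risen 80 mm.
- lid_top (a point): Centre of the outside of the lid's closed end (100 mm from its mouth); axes as lid.
- dock: Steel holder, fixed. Origin: centre of its underside; x runs along the slide from open mouth to end stop, z up. Floor plate 130 (x) by 110 (y) mm, 4 mm thick. Along each side a wall, inner face 45 mm from the centre line, with a lip whose underside is 14 mm and top 18 mm above the table, reaching in to 35 mm from the centre line, from x = -35 to +50 mm.
- dock_mouth (a point): Centre of the holder's mouth edge, 65 mm before its origin, on the floor plate; axes as dock. Flared guides lead in from here to the lips 30 mm further on. The tin enters upright with its x axis across the holder, either way round: the foot plate goes under the lips, the body between them. The end stop 115 mm further on is 19 mm high.
- dock_home (a point): Where the tin's underside centre lies when fully home against the stop: on the holder's centre line, 20 mm past its origin (30 mm before the stop), on the floor plate 4 mm above the table. Axes as dock.
- tray: Shallow square steel tray, fixed to the table, 140 x 140 mm outside, floor 3 mm thick, rim 12 mm high and 3 mm thick. Origin: centre of its underside, z up. On the opposite side of the holder from the tin's start.
- cup: Empty white porcelain cup, loose, rim diameter 80 mm, 70 mm high. Origin: centre of its underside. Leave alone.
- jar: Glass dice jar with a white lid and a steel press button, loose, diameter 80 mm, 113 mm high. Origin: centre of its underside. Leave alone.
- score: White plastic peg-board scorekeeper with yellow pegs, loose, 70 (x) by 200 (y) mm, 18 mm thick, pegs up to 40 mm. Origin: centre of its underside. Leave alone.
- die1: Grey die, loose, 20 mm cube. Origin: centre of its underside. Leave alone.
- die2: Grey die, as die1. Leave alone.
- die3: Grey die, as die1. Leave alone.
- cards: Red card box lying flat, loose, 90 (x) by 64 (y) by 20 mm. Origin: centre of its underside. Leave alone.
- remote: Black remote control lying flat, loose, 160 (x) by 45 (y) by 18 mm. Origin: centre of its underside. Leave alone.
- books: Stack of books, fixed, 160 (x) by 220 (y) mm, 70 mm high, at the right edge of the table. Origin: centre of its underside. Other fixed things stand only along the edges: magazines 25 mm high at the left edge, the rest over 0.78 m ahead of the robot, with a lamp 0.40 m high in the far left corner.
Things that resemble listed ones, but are neither listed nor needed, are in the scene too. There is more than one size of the dock; the one meant has the size given above.

How it is judged:
By the outcome, as a careful person would: the job done as asked, in the order asked, and still so for the second after the job is handed in, with the robot touching nothing.
It also fails if it takes over 72 s, if anything falls off the work surface, if the arm or the gripper's body presses on something with over 40 N, if the wrist force passes 120 N, or if a joint passes its speed limit or range.

## Working session

There is one attempt and no reset: what is moved stays moved. The work goes in short steps, Python scripts to look and compute and a shell command to move; the robot and the scene stay as the last step left them, time stands still between calls to the robot, and variables do not carry over. Pictures are saved under pics/ and viewed, at most 10 in all, crops included, and the job is handed in when it is done.

```bash
mkdir -p pics; cat > h.py <<'E'
import numpy as np, cv2
from workcell import status, optics, ctrl
R=lambda v: cv2.Rodrigues(np.array(v,float))[0]
def cam(name):
    o=status.get_obs(); d=optics.get_image(name)
    K=np.array([[d['fx'],0,d['cx']],[0,d['fy'],d['cy']],[0,0,1]])
    if name=='wrist':
        H=np.array(d['hand_eye']); Rt=R(o['orientation']); Rc=Rt@H[:3,:3]; C=Rt@H[:3,3]+np.array(o['ee_pos'])
    else:
        Rw=R(d['rvec']); Rc=Rw.T; C=-Rc@np.array(d['tvec']).ravel()
    return d['frame'],K,Rc,C
def ray(c,uv,z):
    _,K,Rc,C=c; v=Rc@np.linalg.inv(K)@np.array([uv[0],uv[1],1.]); return (C+v*(z-C[2])/v[2])
def proj(c,p):
    _,K,Rc,C=c; q=K@(Rc.T@(np.array(p,float)-C)); return q[:2]/q[2]
def save(c,n): cv2.imwrite('pics/'+n+'.png',c[0][:,:,::-1])
E
python3 - <<'E'
from h import *
for n in ('top','side'):
    c=cam(n); save(c,n+'0'); print(n,c[3].round(),c[1][0,0]); np.savez(n+'0.npz',f=c[0],K=c[1],R=c[2],C=c[3])
o=status.get_obs();print(o['ee_pos'],o['orientation'],o['width'],R(o['orientation']).round(3))
E
```

```text
top [ 380.  -53. 1279.] 498.6793969860955
side [  443. -1011.   728.] 484.8022407098928
[260.76126311 567.4554927  240.97800263] [-6.71432086e-01 -3.06867064e+00  2.19347277e-03] 87.81496247800622 [[-0.909  0.418 -0.001]
 [ 0.418  0.909 -0.001]
 [ 0.    -0.001 -1.   ]]
```

View pics/top0.png

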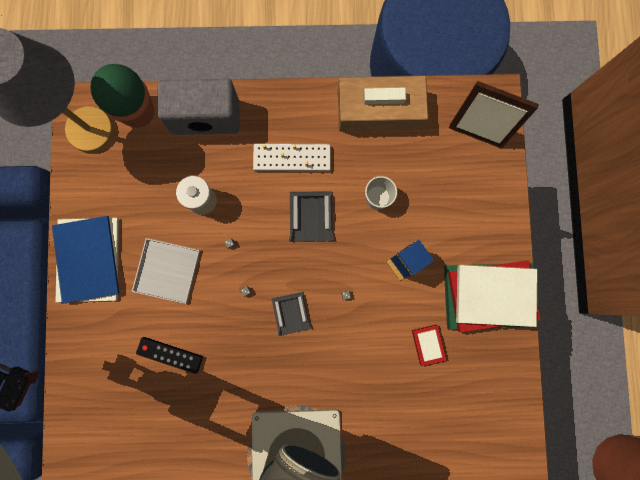

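View pics/side0.png

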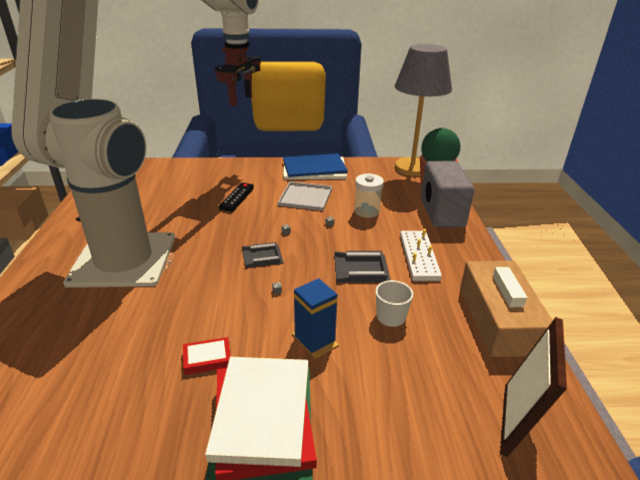

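Top view: the tin is at (410,260), and two holders could be meant: a larger one at (311,217) and a smaller one at (291,313). The tray is at (166,271). Next I measure both holders and check the choice in a crop.

```bash
python3 - <<'E'
from h import *
d=np.load('top0.npz'); c=(d['f'],d['K'],d['R'],d['C']); f=c[0]
g=f.astype(int); sat=g.max(2)-g.min(2)
def box(n,x0,x1,y0,y1,m,z):
    mm=np.zeros(m.shape,np.uint8); mm[y0:y1,x0:x1]=m[y0:y1,x0:x1]; mm=cv2.morphologyEx(mm,cv2.MORPH_OPEN,np.ones((2,2)))
    mm=cv2.morphologyEx(mm,cv2.MORPH_CLOSE,np.ones((5,5)))
    k=max(cv2.findContours(mm,0,2)[0],key=cv2.contourArea)
    P=np.array([ray(c,p[0],z)[:2] for p in k],np.float32)
    (cx,cy),(w,h),a=cv2.minAreaRect(P); print(n,round(cx),round(cy),round(w),round(h),round(a,1), cv2.boxPoints(cv2.minAreaRect(P)).round().tolist())
grey=(sat<35)
box('big',275,350,180,250,grey,8)
box('small',262,322,285,345,grey,8)
box('tray',125,212,228,312,grey,12)
blue=(g[:,:,2]>g[:,:,0]+25)
box('lidblue',375,450,230,290,blue,130)
s=cv2.resize(f[175:345,255:455],(800,680),interpolation=cv2.INTER_CUBIC)[:600]
cv2.imwrite('pics/crop1.png',s[:,:,::-1])
E
```

```text
big 594 -55 113 128 88.7 [[529.0, -110.0], [657.0, -113.0], [659.0, -0.0], [531.0, 3.0]]
small 348 2 95 83 9.7 [[294.0, 35.0], [308.0, -47.0], [401.0, -31.0], [387.0, 51.0]]
tray 464 315 143 138 75.8 [[379.0, 263.0], [513.0, 229.0], [548.0, 367.0], [414.0, 401.0]]
lidblue 468 -287 61 79 34.0 [[420.0, -271.0], [465.0, -337.0], [515.0, -303.0], [471.0, -237.0]]
```

View pics/crop1.png

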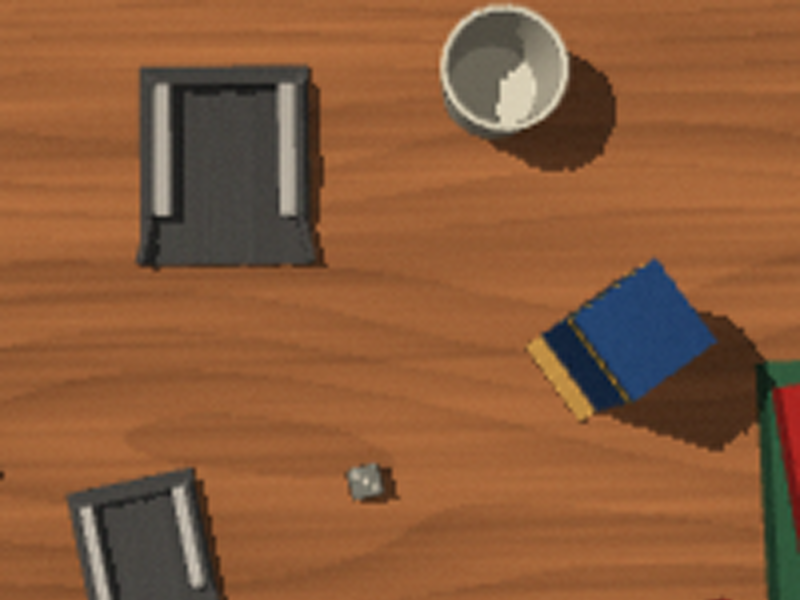

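The larger holder (311,217) measures 113 x 128 mm, so it is the one meant. The smaller one (291,313), at 95 x 83 mm, is a decoy. The mouth of the larger holder faces the robot. The tin's lid top is at (416,258), and its brass foot edge runs (387,261) to (401,280).

```bash
cat >> h.py <<'E'
def go(p,az,tilt=0):
    """print tool-frame shift and turn to reach world p, tool y at az deg, tilted outward about tool y by tilt deg"""
    a=np.radians(az); y=np.array([np.cos(a),np.sin(a),0]); z=np.array([0,0,-1.]); T=np.c_[np.cross(y,z),y,z]@R([0,np.radians(tilt),0])
    o=status.get_obs(); Rt=R(o['orientation'])
    print('shift',(Rt.T@(np.array(p)-o['ee_pos'])).round(1),'turn',cv2.Rodrigues(Rt.T@T)[0].ravel().round(3))
def st():
    o=status.get_obs(); Rt=R(o['orientation']); print('t',round(o['t'],2),'p',np.round(o['ee_pos'],1),'yaz',round(np.degrees(np.arctan2(Rt[1,1],Rt[0,1])),1),'z',Rt[:,2].round(3),'q',np.round(o['qpos'],3),'F',np.round(o['ft_force'],1),'w',round(o['width'],1),'g',round(o['grasp_force'],1))
    import json; open('log.txt','a').write(json.dumps([list(map(float,o['qpos'])),list(map(float,o['ee_pos'])),list(map(float,o['orientation']))])+'\n')
E
python3 - <<'E'
from h import *
d=np.load('top0.npz'); c=(d['f'],d['K'],d['R'],d['C'])
f=lambda u,v:(255+u/4,175+v/4)
P=np.array([ray(c,f(*p),130)[:2] for p in [(655,260),(717,341),(632,402),(567,320)]]); print(P.round(),P.mean(0).round(1))
for i in range(4):
    e=P[(i+1)%4]-P[i]; print(np.linalg.norm(e).round(1),np.degrees(np.arctan2(e[1],e[0])).round(1))
F=np.array([ray(c,f(*p),5)[:2] for p in [(527,345),(585,422)]]); e=F[1]-F[0]; m=F.mean(0); print(F.round(),np.linalg.norm(e),np.degrees(np.arctan2(e[1],e[0])))
n=np.array([e[1],-e[0]])/np.linalg.norm(e); n*=np.sign(n@(P.mean(0)-m)); print('centre from foot',m+42*n)
for n,u,v,z in [('jar',192,190,113),('cup',381,190,70),('die1',230,243,20),('die2',246,291,20),('die3',347,295,20),('remote',170,355,18),('cards',429,345,20),('score',291,158,18)]: print(n,ray(c,(u,v),z).round())
st(); go([468,-287,240],-56)
E
```

```text
[[ 514. -302.]
 [ 466. -336.]
 [ 432. -285.]
 [ 480. -249.]] [ 473.1 -293.2]
58.9 -144.9
61.4 123.7
60.2 36.3
62.7 -57.4
[[ 476. -244.]
 [ 425. -279.]] 61.461724010335786 -145.02853928802747
centre from foot [ 474.75235448 -296.30114642]
jar [649. 227. 113.]
cup [ 648. -227.   70.]
die1 [531. 154.  20.]
die2 [409. 115.  20.]
die3 [ 392. -138.   20.]
remote [256. 305.  18.]
cards [ 262. -339.   20.]
score [749.  -5.  18.]
t 0.1 p [260.8 567.5 241. ] yaz 65.3 z [-0.001 -0.001 -1.   ] q [ 1.121  0.424  1.631 -0.     1.089 -0.019] F [-0.2  0.2 -1.1] w 87.8 g 0.0
shift [-545.1 -689.8    2. ] turn [-1.000e-03  2.000e-03  2.117e+00]
```

```bash
python3 -m inch '[[[-554,-695,0,0,0,2.11,100],[-554,-695,0,0,0,2.11,100],[-554,-695,0,0,0,2.11,100],[-554,-695,0,0,0,2.11,100],[-554,-695,0,0,0,2.11,100],[-554,-695,0,0,0,2.11,100],[-554,-695,0,0,0,2.11,100],[-554,-695,0,0,0,2.11,100],[-554,-695,0,0,0,2.11,100],[-554,-695,0,0,0,2.11,100],[-554,-695,0,0,0,2.11,100],[-554,-695,0,0,0,2.11,100],[-554,-695,0,0,0,2.11,100],[-554,-695,0,0,0,2.11,100],[-554,-695,0,0,0,2.11,100],[-554,-695,0,0,0,2.11,100],[-554,-695,0,0,0,2.11,100],[-554,-695,0,0,0,2.11,100],[-554,-695,0,0,0,2.11,100],[-554,-695,0,0,0,2.11,100]]]'
python3 - <<'E'
from h import *
st(); c=cam('wrist'); save(c,'w1'); print(c[3].round(),c[2].round(2)); go([474,-295,240],-55.7)
g=c[0].astype(int); m=((g[:,:,2]>g[:,:,0]+25)).astype(np.uint8)
k=max(cv2.findContours(m,0,2)[0],key=cv2.contourArea); print(cv2.minAreaRect(k),cv2.boundingRect(k))
E
```

```text
t: 2.1
ee_pos: [473.5, -295.2, 240.9]
orientation: [-3.0, -0.927, 0.001]
ft_force: [0.7, 0.6, -0.4]
width: 88.2
grasp_force: 0.0
t 2.1 p [ 473.5 -295.2  240.9] yaz -55.7 z [-0.001  0.001 -1.   ] q [-0.579  0.327  1.779  0.     1.037  0.393] F [ 0.7  0.6 -0.4] w 88.2 g 0.0
[ 536. -252.  384.] [[ 0.56 -0.79 -0.23]
 [-0.83 -0.54 -0.16]
 [-0.    0.28 -0.96]]
shift [0.1 1.  1. ] turn [-0.002  0.     0.002]
((317.0, 240.0), (94.0, 98.0), 90.0) (268, 193, 99, 95)
```

View pics/w1.png

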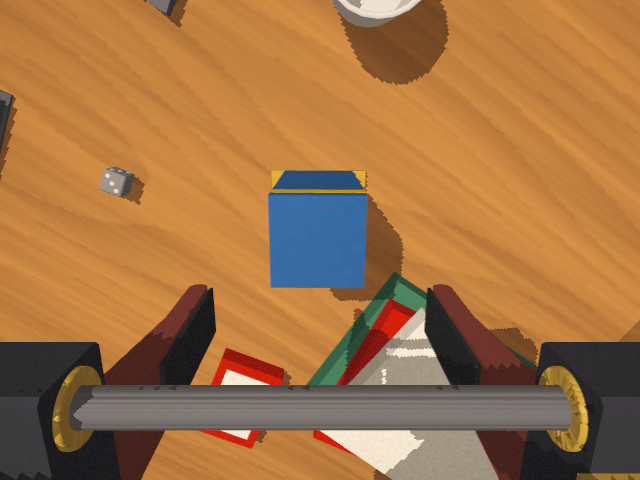

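The wrist view shows the lid top at (269–367, 193–288), nearly square to the pads. The brass foot shows on the left and right, so the closing direction is right.

```bash
python3 - <<'E'
from h import *
c=cam('wrist')
P=np.array([ray(c,p,130)[:2] for p in [(269,195),(367,193),(366,287),(271,288)]]); m=P.mean(0); print(P.round(1),m)
for i in range(4):
    e=P[(i+1)%4]-P[i]; print(np.linalg.norm(e).round(1),np.degrees(np.arctan2(e[1],e[0])).round(1))
go([*m,100],-55.7)
E
```

```text
[[ 481.6 -250.6]
 [ 515.9 -298.6]
 [ 466.5 -334. ]
 [ 431.4 -284.1]] [ 473.854697   -291.82920723]
59.0 -54.4
60.8 -144.4
60.9 125.1
60.3 33.7
shift [  1.5  -1.2 141.2] turn [-0.001  0.     0.003]
```

```bash
python3 -m inch '[[[1,-1,45,0,0,0.01,100],[1,-1,90,0,0,0.01,100],[1,-1,120,0,0,0.01,100],[1,-1,141,0,0,0.01,100],[1,-1,141,0,0,0.01,100],[1,-1,141,0,0,0.01,0],[1,-1,141,0,0,0.01,0],[1,-1,141,0,0,0.01,0],[1,-1,141,0,0,0.01,0],[1,-1,141,0,0,0.01,0],[1,-1,141,0,0,0.01,0],[1,-1,141,0,0,0.01,0],[1,-1,141,0,0,0.01,0]]]'
python3 - <<'E'
from h import *
st()
E
```

```text
t: 3.5
ee_pos: [474.6, -293.4, 101.8]
orientation: [3.005, 0.914, 0.001]
ft_force: [-1.2, 3.5, 7.0]
width: 59.8
grasp_force: 30.0
t 3.5 p [ 474.6 -293.4  101.8] yaz -56.2 z [ 0.001 -0.    -1.   ] q [-5.750e-01  5.260e-01  1.863e+00  1.000e-03  7.520e-01  4.050e-01] F [-1.2  3.5  7. ] w 59.8 g 30.0
```

```bash
python3 -m inch '[[[0,0,-25,0,0,0,0],[0,0,-50,0,0,0,0],[0,0,-50,0,0,0,0]]]'
python3 - <<'E'
from h import *
st(); go([445,-53,152],-91.3)
E
```

```text
t: 3.8
ee_pos: [475.9, -294.7, 153.4]
orientation: [3.002, 0.913, 0.006]
ft_force: [0.4, -0.5, -5.2]
width: 59.9
grasp_force: 30.0
t 3.8 p [ 475.9 -294.7  153.4] yaz -56.2 z [ 0.005 -0.003 -1.   ] q [-0.576  0.446  1.84  -0.     0.85   0.405] F [ 0.4 -0.5 -5.2] w 59.9 g 30.0
shift [ 108.9 -217.9    0.5] turn [ 0.004 -0.004  0.613]
```

```bash
python3 -m inch '[[[15,-30,0,0,0,0.08,0],[30,-60,0,0,0,0.17,0],[48,-96,0,0,0,0.28,0],[66,-132,0,0,0,0.4,0],[84,-168,0,0,0,0.5,0],[98,-196,0,0,0,0.58,0],[106,-212,0,0,0,0.613,0],[109,-218,0,0,0,0.613,0],[109,-218,0,0,0,0.613,0],[109,-218,0,0,0,0.613,0]]]'
python3 - <<'E'
from h import *
st(); c=cam('wrist'); save(c,'w2'); np.savez('w2.npz',f=c[0],K=c[1],R=c[2],C=c[3])
E
```

```text
t: 4.8
ee_pos: [443.6, -52.4, 150.4]
orientation: [3.141, -0.034, -0.0]
ft_force: [-0.2, -0.2, -3.9]
width: 59.8
grasp_force: 30.0
t 4.8 p [443.6 -52.4 150.4] yaz -91.2 z [-0. -0. -1.] q [-0.144  0.311  2.08  -0.     0.751  1.449] F [-0.2 -0.2 -3.9] w 59.8 g 30.0
```

View pics/w2.png

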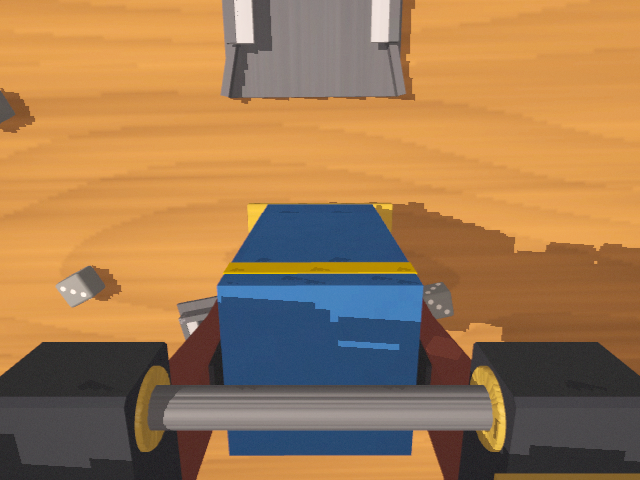

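The wrist view shows the holder's lips at columns 237–254 and 371–388 down to row 43, and its mouth edge at row 97. The tin is nearly in line with it.

```bash
python3 - <<'E'
from h import *
d=np.load('w2.npz'); c=(d['f'],d['K'],d['R'],d['C']); g=c[0].astype(int)
br=(g.min(2)>190)
for v in (2,10,20,30,38):
    x=np.where(br[v,215:410])[0]+215; l=x[x<310]; r=x[x>310]
    A=[ray(c,(u,v),18)[:2] for u in (l.min(),l.max(),r.min(),r.max())]
    print(v,l.min(),l.max(),r.min(),r.max(),np.round(A,1).tolist(),'mid in',((A[1]+A[2])/2).round(1),'gap',(A[1]-A[2])[1].round(1),'mid out',((A[0]+A[3])/2).round(1))
for p in [(232,97),(400,96)]: print('mouth',ray(c,p,4).round(1))
print('lipstart',ray(c,(245,43),18).round(1),ray(c,(380,41),18).round(1))
print('foot front edge, z from TCP', [ray(c,p,150.4-101.8+5).round(1) for p in [(248,204),(392,204)]])
E
```

```text
2 234 250 372 388 [[584.8, -5.6], [584.6, -14.9], [583.1, -85.5], [582.9, -94.7]] mid in [583.9 -50.2] gap 70.6 mid out [583.9 -50.2]
10 235 251 372 388 [[580.7, -5.9], [580.5, -15.2], [578.9, -85.5], [578.7, -94.8]] mid in [579.7 -50.4] gap 70.4 mid out [579.7 -50.4]
20 236 251 372 388 [[575.4, -6.1], [575.2, -14.8], [573.7, -85.6], [573.5, -95.0]] mid in [574.4 -50.2] gap 70.8 mid out [574.4 -50.5]
30 236 252 371 387 [[570.1, -5.7], [569.9, -15.1], [568.4, -85.1], [568.2, -94.5]] mid in [569.1 -50.1] gap 70.0 mid out [569.1 -50.1]
38 237 252 371 387 [[565.8, -5.9], [565.6, -14.8], [564.1, -85.1], [563.9, -94.6]] mid in [564.8 -50. ] gap 70.4 mid out [564.8 -50.3]
mouth [533.5   2.4   4. ]
mouth [ 531.8 -105.8    4. ]
lipstart [563.  -10.5  18. ] [562.3 -90.5  18. ]
foot front edge, z from TCP [array([473. , -11.8,  53.6]), array([471.2, -94.2,  53.6])]
```

```bash
python3 - <<'E'
from h import *
st(); go([495,-49,108.5],-90.9); go([613,-51,108.5],-90.9)
E
```

```text
t 4.85 p [443.7 -52.6 150.5] yaz -91.3 z [ 0. -0. -1.] q [-0.144  0.311  2.079 -0.     0.751  1.449] F [ 0.5  0.3 -4.8] w 59.9 g 30.0
shift [51.2 -4.7 42. ] turn [ 0.    -0.    -0.007]
shift [169.2  -5.4  42. ] turn [ 0.    -0.    -0.007]
```

```bash
python3 -m inch '[[[25,-3,10,0,0,-0.007,0],[51,-5,30,0,0,-0.007,0],[51,-5,42,0,0,-0.007,0],[51,-5,42,0,0,-0.007,0],[51,-5,42,0,0,-0.007,0]]]'
python3 - <<'E'
from h import *
st(); go([565,-50,108.5],-90.9); go([613,-50.8,108.5],-90.9)
E
```

```text
t: 5.35
ee_pos: [493.3, -48.4, 108.2]
orientation: [-3.141, 0.025, 0.004]
ft_force: [-0.0, -0.3, -5.3]
width: 59.8
grasp_force: 30.0
t 5.35 p [493.3 -48.4 108.2] yaz -90.9 z [-0.002  0.    -1.   ] q [-0.122  0.448  1.995 -0.     0.701  1.465] F [-0.  -0.3 -5.3] w 59.8 g 30.0
shift [71.7  0.4 -0.4] turn [-0.     0.002 -0.   ]
shift [119.7   0.4  -0.5] turn [-0.     0.002 -0.   ]
```

```bash
python3 -m inch '[[[10,0,0,0,0,0,0],[20,0,0,0,0,0,0],[30,0,0,0,0,0,0],[40,0,0,0,0,0,0],[50,0,0,0,0,0,0],[60,0,0,0,0,0,0],[70,0,0,0,0,0,0],[80,0,0,0,0,0,0],[80,0,0,0,0,0,0]]]'
python3 - <<'E'
from h import *
st(); go([613,-50.8,108.5],-90.9)
E
```

```text
t: 6.25
ee_pos: [576.4, -49.2, 108.8]
orientation: [3.141, -0.024, 0.003]
ft_force: [0.5, 0.2, -5.5]
width: 59.7
grasp_force: 30.0
t 6.25 p [576.4 -49.2 108.8] yaz -90.9 z [ 0.002 -0.    -1.   ] q [-0.106  0.538  1.815 -0.     0.787  1.48 ] F [ 0.5  0.2 -5.5] w 59.7 g 30.0
shift [36.7  1.   0.4] turn [ 0.    -0.002  0.001]
```

```bash
python3 -m inch '[[[10,0.5,0,0,0,0,0],[20,0.5,0,0,0,0,0],[30,1,0,0,0,0,0],[36,1,0,0,0,0,0],[38,1,0,0,0,0,0],[39,1,0,0,0,0,0],[39,1,0,0,0,0,0]]]'
python3 -m inch '[[[1,0,1,0,0,0,0],[2,0,2,0,0,0,0],[2,0,2,0,0,0,0]]]'
```

```text
t: 6.95
ee_pos: [613.3, -50.7, 108.5]
orientation: [-3.141, 0.024, 0.001]
ft_force: [-0.2, 0.8, -4.4]
width: 59.9
grasp_force: 30.0
t: 7.25
ee_pos: [615.5, -50.8, 106.6]
orientation: [3.141, -0.024, -0.0]
ft_force: [-0.8, -0.7, -5.0]
width: 59.9
grasp_force: 30.0
```

```bash
python3 -m inch '[[[1,0,0.5,0,0,0,0],[2,0,1,0,0,0,0],[3,0,1,0,0,0,0],[3,0,1,0,0,0,0]]]'
python3 -m inch '[[[1,0,0.5,0,0,0,0],[2,0,1,0,0,0,0],[2,0,1,0,0,0,0]]]'
```

```text
t: 7.65
ee_pos: [617.8, -50.8, 106.6]
orientation: [-3.141, 0.024, 0.003]
ft_force: [-5.9, 0.8, 7.8]
width: 60.2
grasp_force: 30.0
t: 7.95
ee_pos: [619.4, -50.8, 106.4]
orientation: [-3.141, 0.024, 0.004]
ft_force: [-10.2, 0.8, 15.2]
width: 59.5
grasp_force: 30.0
```

```bash
python3 -m inch '[[[0,0,-1,0,0,0,0],[0,0,-2,0,0,0,0],[1,0,-2,0,0,0,0],[2,0,-2,0,0,0,0],[2,0,-2,0,0,0,0]]]'
python3 -m inch '[[[1,0,0,0,0,0,0],[2,0,0,0,0,0,0],[2,0,0,0,0,0,0]]]'
```

```text
t: 8.45
ee_pos: [621.6, -50.9, 106.6]
orientation: [-3.141, 0.024, 0.004]
ft_force: [-4.7, 0.3, 2.1]
width: 60.0
grasp_force: 30.0
t: 8.75
ee_pos: [622.1, -50.9, 106.7]
orientation: [-3.141, 0.024, 0.009]
ft_force: [-10.6, -0.4, 7.8]
width: 59.8
grasp_force: 30.0
```

```bash
python3 -m inch '[[[1,0,-1,0,0,0,0],[2,0,-1,0,0,0,0],[3,0,-1,0,0,0,0],[3,0,-1,0,0,0,0]]]'
python3 - <<'E'
from h import *
st(); c=cam('side'); f=c[0]; s=cv2.resize(f[215:300,290:410],(720,510),interpolation=cv2.INTER_CUBIC); cv2.imwrite('pics/s1.png',s[:,:,::-1])
E
```

```text
t: 9.15
ee_pos: [625.1, -50.9, 107.2]
orientation: [-3.141, 0.024, 0.01]
ft_force: [-9.2, -0.4, 4.4]
width: 60.2
grasp_force: 30.0
t 9.15 p [625.1 -50.9 107.2] yaz -90.9 z [-0.006  0.    -1.   ] q [-0.1    0.599  1.697 -0.     0.852  1.486] F [-9.2 -0.4  4.4] w 60.2 g 30.0
```

View pics/s1.png

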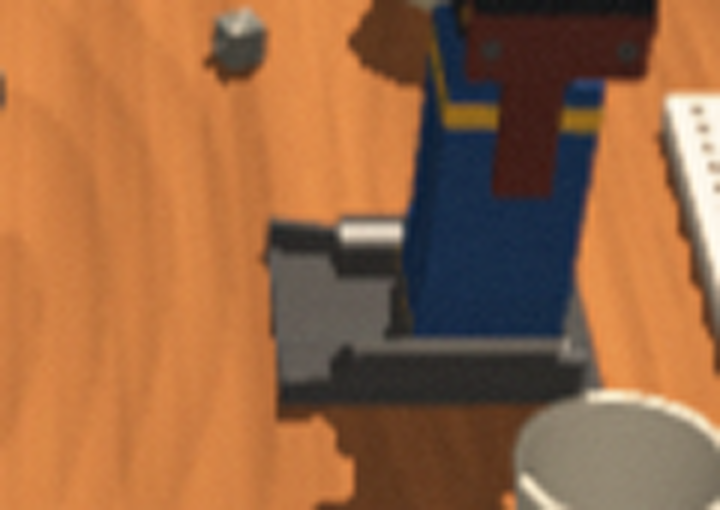

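The side crop shows the tin between the lips with its foot near the stop, lower right at (568,338). It may be leaning, so I release it and measure.

```bash
python3 -m inch '[[[0,0,0,0,0,0,100],[0,0,0,0,0,0,100],[0,0,0,0,0,0,100],[-3,0,-50,0,0,0,100],[-3,0,-100,0,0,0,100],[-3,0,-140,0,0,0,100],[-3,0,-140,0,0,0,100],[-3,0,-140,0,0,0,100]]]'
python3 - <<'E'
from h import *
st(); c=cam('wrist'); save(c,'w3'); np.savez('w3.npz',f=c[0],K=c[1],R=c[2],C=c[3])
E
```

```text
t: 10.0
ee_pos: [625.3, -50.9, 248.9]
orientation: [3.141, -0.024, 0.005]
ft_force: [0.4, 0.2, -1.3]
width: 87.4
grasp_force: 0.0
t 10.0 p [625.3 -50.9 248.9] yaz -90.9 z [ 0.003 -0.    -1.   ] q [-0.1    0.418  1.62   0.     1.101  1.486] F [ 0.4  0.2 -1.3] w 87.4 g 0.0
```

View pics/w3.png

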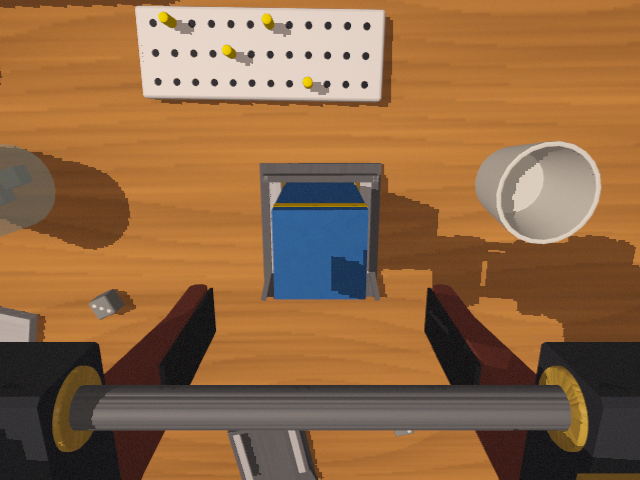

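```bash
python3 - <<'E'
from h import *
d=np.load('w3.npz'); c=(d['f'],d['K'],d['R'],d['C'])
P=np.array([ray(c,p,134) for p in [(272,208),(367,208),(366,298),(273,299)]]); print(P.round(1),P.mean(0).round(1))
for v in (163,175,177): print('stop top edge',v,ray(c,(320,v),19).round(1))
for z in (34,9,4): print('lower front edge row183 if z=',z,ray(c,(320,183),z).round(1))
s=cv2.resize(c[0][155:305,250:395],(580,600),interpolation=cv2.INTER_CUBIC); cv2.imwrite('pics/w3c.png',s[:,:,::-1])
print(c[0][160:212,320].tolist())
E
```

```text
[[648.5 -21.7 134. ]
 [647.6 -80.3 134. ]
 [587.5 -80.5 134. ]
 [587.7 -19.5 134. ]] [617.8 -50.5 134. ]
stop top edge 163 [664.2 -51.6  19. ]
stop top edge 175 [653.8 -51.4  19. ]
stop top edge 177 [652.1 -51.4  19. ]
lower front edge row183 if z= 34 [649.  -51.3  34. ]
lower front edge row183 if z= 9 [645.4 -51.3   9. ]
lower front edge row183 if z= 4 [644.7 -51.3   4. ]
[[198, 130, 62], [193, 127, 60], [186, 122, 63], [81, 75, 72], [103, 95, 91], [102, 94, 92], [102, 94, 92], [101, 93, 92], [102, 95, 96], [104, 95, 94], [99, 91, 90], [103, 93, 91], [102, 92, 93], [77, 73, 71], [60, 56, 56], [67, 61, 61], [102, 95, 92], [103, 92, 91], [104, 97, 93], [101, 92, 90], [102, 96, 93], [104, 96, 91], [63, 70, 80], [30, 56, 87], [30, 55, 88], [34, 57, 92], [29, 51, 89], [31, 54, 92], [32, 56, 90], [34, 59, 92], [31, 57, 89], [31, 56, 92], [30, 53, 88], [33, 57, 91], [32, 54, 90], [34, 57, 90], [30, 56, 88], [29, 53, 90], [27, 53, 87], [26, 54, 88], [32, 58, 91], [30, 55, 87], [29, 49, 74], [123, 96, 21], [146, 108, 0], [146, 108, 0], [166, 132, 15], [29, 56, 86], [28, 54, 87], [26, 54, 91], [50, 87, 138], [47, 98, 150]]
```

View pics/w3c.png

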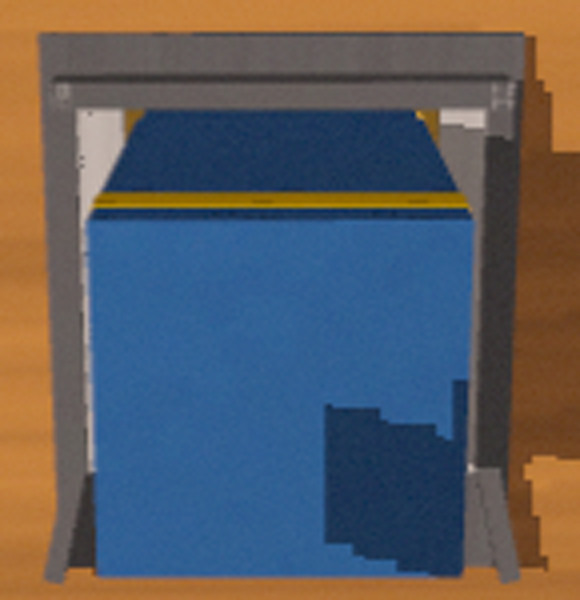

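The crop shows the tin home: the stop's inner edge is at row 182, x≈648. The lid's front face is at 648 and its centre at (617.8,-50.5), against the expected 617.7. Now I regrip and draw the lid straight up.

```bash
python3 -m inch '[[[-7,0,45,0,0,0,100],[-7,0,90,0,0,0,100],[-7,0,125,0,0,0,100],[-7,0,145,0,0,0,100],[-7,0,145,0,0,0,100],[-7,0,145,0,0,0,0],[-7,0,145,0,0,0,0],[-7,0,145,0,0,0,0],[-7,0,145,0,0,0,0],[-7,0,145,0,0,0,0],[-7,0,145,0,0,0,0],[-7,0,145,0,0,0,0],[-7,0,145,0,0,0,0]]]'
python3 -m inch '[[[0,0,-2,0,0,0,0],[0,0,-6,0,0,0,0],[0,0,-12,0,0,0,0],[0,0,-18,0,0,0,0],[0,0,-24,0,0,0,0]]]'
```

```text
t: 11.35
ee_pos: [618.3, -50.9, 103.9]
orientation: [3.141, -0.024, 0.003]
ft_force: [-1.6, 0.3, 7.1]
width: 59.8
grasp_force: 30.0
t: 11.85
ee_pos: [616.3, -50.7, 126.0]
orientation: [-3.141, 0.024, 0.005]
ft_force: [-0.8, 0.8, -12.9]
width: 59.6
grasp_force: 30.0
```

```bash
python3 -m inch '[[[0.5,0,-8,0,0,0,0],[1,0,-16,0,0,0,0],[1,0,-24,0,0,0,0],[1,0,-32,0,0,0,0],[1,0,-40,0,0,0,0],[1,0,-48,0,0,0,0],[1,0,-56,0,0,0,0],[1,0,-64,0,0,0,0],[1,0,-76,0,0,0,0],[1,0,-90,0,0,0,0],[1,0,-105,0,0,0,0],[1,0,-105,0,0,0,0]]]'
python3 - <<'E'
from h import *
st(); c=cam('side'); f=c[0]; s=cv2.resize(f[140:300,270:430],(560,560),interpolation=cv2.INTER_CUBIC); cv2.imwrite('pics/s2.png',s[:,:,::-1])
E
```

```text
t: 13.05
ee_pos: [620.6, -51.0, 235.4]
orientation: [3.141, -0.024, 0.01]
ft_force: [0.7, -0.6, -0.5]
width: 59.7
grasp_force: 30.0
t 13.05 p [620.6 -51.  235.4] yaz -90.9 z [ 0.006 -0.001 -1.   ] q [-0.101  0.424  1.645  0.     1.067  1.485] F [ 0.7 -0.6 -0.5] w 59.7 g 30.0
```

View pics/s2.png

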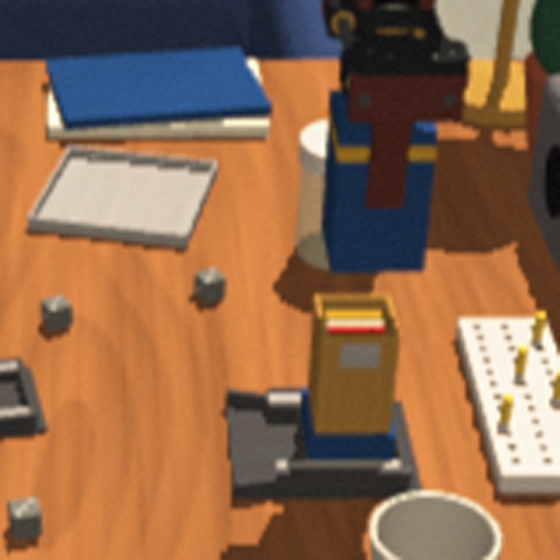

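The side crop shows the lid lifted clear, with the brass sleeve and base still in the holder at (350,400). Next I move to the open area left of the holder, starting to tilt.

```bash
python3 - <<'E'
from h import *
go([545,72,235],-82.5,40); go([545,72,235],-82.5,0)
E
```

```text
shift [ -76.6 -121.8   -1.5] turn [ 0.052  0.693 -0.14 ]
shift [ -76.6 -121.8   -1.5] turn [ 0.001 -0.004 -0.146]
```

```bash
python3 -m inch '[[[-20,-40,0,0.01,0.07,-0.02,0],[-40,-80,0,0.02,0.2,-0.04,0],[-60,-110,0,0.03,0.34,-0.07,0],[-77,-122,-2,0.04,0.48,-0.1,0],[-77,-122,-2,0.05,0.6,-0.12,0],[-77,-122,-2,0.052,0.693,-0.14,0],[-77,-122,-2,0.052,0.693,-0.14,0],[-77,-122,-2,0.052,0.693,-0.14,0]]]'
python3 - <<'E'
from h import *
import json
from scipy.optimize import least_squares
st()
L=[json.loads(l) for l in open('log.txt')]
def fk(x,q):
    a,H,L1,L2,b,D=x; q=np.array(q); A=q[1]+q[2]
    B=A+q[4]
    r=a+L1*np.sin(q[1])+L2*np.sin(A)+b*np.cos(A)+D*np.sin(B); z=H+L1*np.cos(q[1])+L2*np.cos(A)-b*np.sin(A)+D*np.cos(B); return r,z
def res(x): return np.concatenate([np.subtract(fk(x,q),(np.hypot(p[0],p[1]),p[2])) for q,p,_ in L])
s=least_squares(res,[0,350,400,400,0,250]); print(s.x.round(1),np.abs(s.fun).max().round(2),len(L))
def ik(r,z,til):
    f=lambda v: np.r_[np.subtract(fk(s.x,[0,v[0],v[1],0,v[2],0]),(r,z)),200*(v.sum()-(np.pi-np.radians(til)))]
    k=least_squares(f,[.6,1.7,.5]); return k.x.round(2),round(k.cost,2)
for r,z,t in [(550,60,60),(550,55,70),(550,50,75),(585,45,-30),(560,75,60),(560,150,60),(560,75,90)]: print(r,z,t,ik(r,z,t))
E
```

```text
t: 13.9
ee_pos: [544.2, 70.3, 243.8]
orientation: [-2.911, -0.193, -1.024]
ft_force: [-0.0, -0.7, -0.8]
width: 59.7
grasp_force: 30.0
t 13.9 p [544.2  70.3 243.8] yaz -82.3 z [ 0.62   0.088 -0.78 ] q [0.09  0.144 2.218 0.302 0.109 1.239] F [-0.  -0.7 -0.8] w 59.7 g 30.0
[  0.  314.4 563.7 484.8  77.6 293.2] 0.34 12
550 60 60 (array([ 0.87,  2.39, -1.17]), np.float64(0.0))
550 55 70 (array([ 1.04,  2.39, -1.51]), np.float64(0.0))
550 50 75 (array([ 1.14,  2.37, -1.67]), np.float64(0.0))
585 45 -30 (array([0.86, 1.45, 1.35]), np.float64(0.0))
560 75 60 (array([ 0.81,  2.38, -1.1 ]), np.float64(0.0))
560 150 60 (array([ 0.57,  2.41, -0.89]), np.float64(0.0))
560 75 90 (array([ 1.26,  2.3 , -2.  ]), np.float64(0.0))
```

```bash
python3 - <<'E'
from h import *
go([500,60,235],-82.5,0); go([468,5,220],-2,0)
E
```

```text
shift [-40.7   4.3 -21.4] turn [-0.007 -0.677  0.001]
shift [-80.4  54.6 -34.4] turn [ 0.469 -0.564 -1.346]
```

```bash
python3 -m inch '[[[-10,1,-5,0,-0.14,0,0],[-20,2,-10,0,-0.28,0,0],[-30,3,-15,0,-0.42,0,0],[-41,4,-21,0,-0.56,0,0],[-41,4,-21,0,-0.677,0,0],[-41,4,-21,0,-0.677,0,0],[-41,4,-21,0,-0.677,0,0],[-41,4,-21,0,-0.677,0,0]]]'
python3 - <<'E'
from h import *
st(); go([468,5,220],-1,0)
E
```

```text
t: 14.7
ee_pos: [500.1, 60.2, 234.4]
orientation: [-3.129, -0.21, -0.002]
ft_force: [-0.3, -0.3, -2.1]
width: 59.8
grasp_force: 30.0
t 14.7 p [500.1  60.2 234.4] yaz -82.3 z [ 0.001  0.005 -1.   ] q [0.093 0.254 1.902 0.006 0.984 1.526] F [-0.3 -0.3 -2.1] w 59.8 g 30.0
shift [-39.2  50.5  14. ] turn [-0.003 -0.005 -1.419]
```

```bash
python3 -m inch '[[[-4,5,2,0,0,-0.14,0],[-8,10,4,0,0,-0.28,0],[-12,15,6,0,0,-0.42,0],[-16,20,8,0,0,-0.56,0],[-20,25,10,0,0,-0.7,0],[-24,30,12,0,0,-0.84,0],[-28,35,14,0,0,-0.98,0],[-32,40,14,0,0,-1.12,0],[-36,45,14,0,0,-1.26,0],[-39,50,14,0,0,-1.4,0],[-39,50,14,0,0,-1.419,0],[-39,50,14,0,0,-1.419,0]]]'
python3 - <<'E'
from h import *
st(); go([468,5,150],0,72)
E
```

```text
t: 15.9
ee_pos: [468.6, 5.7, 220.8]
orientation: [-2.242, -2.196, -0.007]
ft_force: [-0.5, -0.2, 0.0]
width: 60.2
grasp_force: 30.0
t 15.9 p [468.6   5.7 220.8] yaz -1.2 z [ 0.001  0.005 -1.   ] q [-0.017  0.222  1.985  0.007  0.934  0.   ] F [-0.5 -0.2  0. ] w 60.2 g 30.0
shift [-1.1 -0.7 70.8] turn [ 0.014  1.251 -0.017]
```

```bash
python3 -m inch '[[[0,0,0,0,0.13,0,0],[0,0,10,0,0.26,0,0],[0,0,20,0,0.39,0,0],[0,0,30,0,0.52,0,0],[0,0,40,0,0.65,0,0],[0,0,50,0,0.78,0,0],[0,0,60,0,0.91,0,0],[0,0,70,0,1.04,0,0],[0,0,70,0,1.17,0,0],[0,0,70,0,1.251,-0.01,0],[0,0,70,0,1.251,-0.01,0],[0,0,70,0,1.251,-0.01,0],[0,0,70,0,1.251,-0.01,0]]]'
python3 - <<'E'
from h import *
st(); go([468,5,60],0,72); go([468,5,51],0,72)
E
```

```text
t: 17.2
ee_pos: [469.3, 6.3, 151.1]
orientation: [-1.445, -1.438, -1.053]
ft_force: [0.3, 0.3, -0.8]
width: 60.2
grasp_force: 30.0
t 17.2 p [469.3   6.3 151.1] yaz -0.5 z [ 0.011  0.95  -0.312] q [-0.547  0.782  1.909  0.96   1.501 -1.192] F [ 0.3  0.3 -0.8] w 60.2 g 30.0
shift [-87.   -1.8  27.2] turn [0.011 0.003 0.003]
shift [-95.5  -1.8  30. ] turn [0.011 0.003 0.003]
```

```bash
python3 -m inch '[[[-19,0,6,0,0,0,0],[-38,0,12,0,0,0,0],[-57,0,18,0,0,0,0],[-76,0,24,0,0,0,0],[-90,-1,28,0,0,0,0],[-93,-1,29,0,0,0,0],[-95,-1,30,0,0,0,0],[-95,-1,30,0,0,0,0]]]'
python3 - <<'E'
from h import *
st(); go([468,5,50],0,72)
E
```

```text
t: 18.0
ee_pos: [468.8, 5.2, 51.6]
orientation: [-1.443, -1.436, -1.055]
ft_force: [-0.2, -0.0, -1.4]
width: 59.9
grasp_force: 30.0
t 18.0 p [468.8   5.2  51.6] yaz -0.6 z [ 0.011  0.951 -0.31 ] q [-0.549  0.977  1.859  0.972  1.421 -1.313] F [-0.2 -0.  -1.4] w 59.9 g 30.0
shift [-1.5 -0.8  0.3] turn [0.011 0.001 0.003]
```

```bash
python3 -m inch '[[[-3,0,1,0,0.04,0,0],[-6,0,2,0,0.08,0,0],[-7.5,0,2.5,0,0.11,0,0],[-7.5,0,2.5,0,0.11,0,0]]]'
python3 - <<'E'
from h import *
st()
E
```

```text
t: 18.4
ee_pos: [468.8, 5.1, 43.1]
orientation: [-1.364, -1.355, -1.117]
ft_force: [0.7, -0.7, -0.6]
width: 60.0
grasp_force: 30.0
t 18.4 p [468.8   5.1  43.1] yaz -0.6 z [ 0.011  0.979 -0.202] q [-0.563  1.055  1.82   0.99   1.511 -1.35 ] F [ 0.7 -0.7 -0.6] w 60.0 g 30.0
```

```bash
python3 -m inch '[[[-1.5,0,0,0,0,0,0],[-2.5,0,0,0,0,0,0],[-2.5,0,0,0,0,0,0]]]'
python3 -m inch '[[[0,0,0,0,0,0,100],[0,0,0,0,0,0,100],[0,0,0,0,0,0,100],[0,0,0,0,0,0,100],[0,0,-40,0,0,0,100],[0,0,-80,0,0,0,100],[10,0,-110,0,0,0,100],[60,0,-110,0,0,0,100],[110,0,-110,0,0,0,100],[160,0,-110,0,0,0,100]]]'
python3 - <<'E'
from h import *
st(); go([475,30,240],0,-10)
c=cam('top'); g=c[0].astype(int); m=((g[:,:,2]>g[:,:,0]+25)).astype(np.uint8); m[:,:215]=0; m[:,375:]=0; m[:190]=0;m[345:]=0
k=max(cv2.findContours(m,0,2)[0],key=cv2.contourArea); P=np.array([ray(c,p[0],60)[:2] for p in k],np.float32); print(cv2.minAreaRect(P))
E
```

```text
t: 18.7
ee_pos: [468.8, 5.0, 42.6]
orientation: [-1.362, -1.355, -1.119]
ft_force: [0.8, -0.8, 7.5]
width: 59.8
grasp_force: 30.0
t: 19.7
ee_pos: [466.6, -70.3, 221.0]
orientation: [-1.365, -1.355, -1.117]
ft_force: [0.2, -0.1, -0.4]
width: 87.6
grasp_force: 0.0
t 19.7 p [466.6 -70.3 221. ] yaz -0.6 z [ 0.011  0.979 -0.202] q [-0.674  0.743  1.815  0.899  1.735 -1.119] F [ 0.2 -0.1 -0.4] w 87.6 g 0.0
shift [38.9  7.4 94.5] turn [ 0.011 -1.542 -0.007]
((469.3776550292969, 27.4344482421875), (76.1162338256836, 58.87921142578125), 88.53999328613281)
```

```bash
python3 - <<'E'
from h import *
go([469,116,240],-1.4,-25)
E
```

```text
shift [ 50.   -0.2 179.4] turn [ 0.004 -1.802  0.022]
```

```bash
python3 -m inch '[[[10,0,10,0,-0.14,0,100],[20,0,20,0,-0.28,0,100],[25,0,35,0,-0.42,0,100],[30,0,50,0,-0.56,0,100],[35,0,65,0,-0.7,0,100],[40,0,80,0,-0.84,0,100],[45,0,95,0,-0.98,0,100],[50,0,110,0,-1.12,0,100],[50,0,125,0,-1.26,0.01,100],[50,0,140,0,-1.4,0.02,100],[50,0,155,0,-1.54,0.02,100],[50,0,170,0,-1.68,0.02,100],[50,0,179,0,-1.8,0.02,100],[50,0,179,0,-1.8,0.02,100],[50,0,179,0,-1.8,0.02,100]]]'
python3 - <<'E'
from h import *
st(); c=cam('wrist'); save(c,'w4'); np.savez('w4.npz',f=c[0],K=c[1],R=c[2],C=c[3])
E
```

```text
t: 21.25
ee_pos: [468.2, 115.5, 231.6]
orientation: [2.008, 1.964, -0.445]
ft_force: [0.0, -1.3, 0.2]
width: 87.8
grasp_force: 0.0
t 21.25 p [468.2 115.5 231.6] yaz -1.3 z [-0.013 -0.419 -0.908] q [ 0.443  0.331  1.873 -0.415  1.178  0.673] F [ 0.  -1.3  0.2] w 87.8 g 0.0
```

View pics/w4.png

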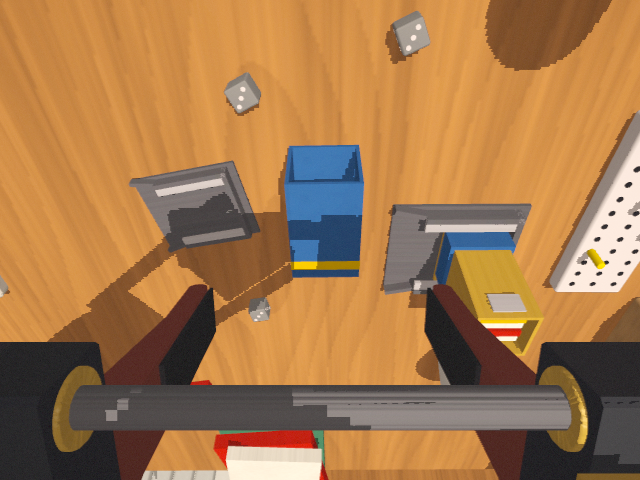

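The wrist view shows the lid flat on its side. Its mouth is up-image, with the top edge (285,181)–(363,182), and the closed end is at (292,276)–(359,276).

```bash
python3 - <<'E'
from h import *
d=np.load('w4.npz'); c=(d['f'],d['K'],d['R'],d['C'])
P=np.array([ray(c,p,60) for p in [(285,181),(363,182),(359,276),(292,276)]]); print(P.round(1)[:,:2].tolist())
M=P[:2].mean(0);E=P[2:].mean(0); u=(M-E)/np.linalg.norm(M-E); print(np.linalg.norm(M-E),'axis az',np.degrees(np.arctan2(u[1],u[0])))
print('mouth bottom',ray(c,(287,146),0).round(1),ray(c,(359,146),0).round(1))
mid=(M+E)/2; g=mid+22*u; g[2]=32; az=np.degrees(np.arctan2(u[1],u[0]))-90; print(mid,g,az); go(g,az,-25)
o=np.array([*(-u[:2]*np.sin(np.radians(25))),-np.cos(np.radians(25))]); go(g-60*o,az,-25)
E
```

```text
[[439.8, 71.8], [498.0, 69.7], [498.7, -30.3], [438.4, -29.2]]
100.47911436129237 axis az 89.81360761598363
mouth bottom [437.3  68.4   0. ] [499.   67.1   0. ]
[468.7204393   20.48965112  60.        ] [468.79200871  42.48953471  32.        ] -0.18639238401637215
shift [ 18.3   3.  211.8] turn [-0.012 -0.004 -0.018]
shift [ 18.5   2.3 151.8] turn [-0.012 -0.004 -0.018]
```

```bash
python3 -m inch '[[[6,1,45,0,0,-0.01,100],[12,2,90,0,0,-0.01,100],[18,2,130,0,0,-0.01,100],[18,2.5,170,0,0,-0.01,100],[18,2.5,195,0,0,-0.01,100],[18,2.5,211,0,0,-0.01,100],[18,2.5,211,0,0,-0.01,100],[18,2.5,211,0,0,-0.01,0],[18,2.5,211,0,0,-0.01,0],[18,2.5,211,0,0,-0.01,0],[18,2.5,211,0,0,-0.01,0],[18,2.5,211,0,0,-0.01,0],[18,2.5,211,0,0,-0.01,0],[18,2.5,211,0,0,-0.01,0],[18,2.5,211,0,0,-0.01,0]]]'
python3 - <<'E'
from h import *
st(); go([469,42.5,150],-0.8,65); go([464,315,150],-0.8,65)
E
```

```text
t: 22.8
ee_pos: [469.6, 43.2, 34.1]
orientation: [1.999, 1.971, -0.445]
ft_force: [-0.9, 2.4, 7.8]
width: 60.2
grasp_force: 30.0
t 22.8 p [469.6  43.2  34.1] yaz -0.9 z [-0.011 -0.42  -0.908] q [ 0.312  0.647  2.002 -0.622  0.747  0.843] F [-0.9  2.4  7.8] w 60.2 g 30.0
shift [ -49.3   -1.1 -104.9] turn [-0.004  1.568 -0.003]
shift [ 198.   -10.3 -219.2] turn [-0.004  1.568 -0.003]
```

```bash
python3 -m inch '[[[-15,0,-33,0,0,0,0],[-32,0,-68,0,0,0,0],[-48,0,-102,0,0,0,0],[-63,0,-136,0,0,0,0],[-50,0,-142,0,0.14,0,0],[-30,-1,-150,0,0.28,0,0],[-10,-2,-158,0,0.42,0,0],[10,-3,-166,0,0.56,0,0],[35,-4,-175,0,0.7,0,0],[60,-5,-185,0,0.84,0,0],[85,-6,-195,0,0.98,0,0],[110,-7,-205,0,1.12,0,0],[135,-8,-215,0,1.26,0,0],[160,-9,-225,0,1.4,0,0],[180,-10,-233,0,1.54,0,0],[190,-10,-237,0,1.571,0,0],[190,-10,-237,0,1.571,0,0],[190,-10,-237,0,1.571,0,0],[190,-10,-237,0,1.571,0,0]]]'
python3 - <<'E'
from h import *
st()
c=cam('side'); f=c[0]; s=cv2.resize(f[60:300,200:440],(600,600),interpolation=cv2.INTER_CUBIC); cv2.imwrite('pics/s3.png',s[:,:,::-1])
d=np.load('w4.npz')
for n in ('top',):
    c=cam(n); g=c[0].astype(int); m=((g[:,:,2]>g[:,:,0]+25)).astype(np.uint8); m[:,:130]=0; m[:,300:]=0; m[:190]=0;m[345:]=0
    for k in cv2.findContours(m,0,2)[0]:
        if cv2.contourArea(k)>30: print(cv2.boundingRect(k))
go([464,315,78],-0.8,65.2)
E
```

```text
t: 24.7
ee_pos: [464.5, 314.6, 169.2]
orientation: [-1.537, -1.508, -0.976]
ft_force: [-0.1, 0.0, -1.1]
width: 59.7
grasp_force: 29.9
t 24.7 p [464.5 314.6 169.2] yaz -0.9 z [ 0.013  0.907 -0.421] q [ 0.084  0.636  2.081  1.469  1.137 -1.097] F [-0.1  0.  -1.1] w 59.7 g 29.9
(130, 252, 30, 29)
shift [-82.7  -0.2  38.8] turn [ 0.     0.001 -0.005]
```

View pics/s3.png

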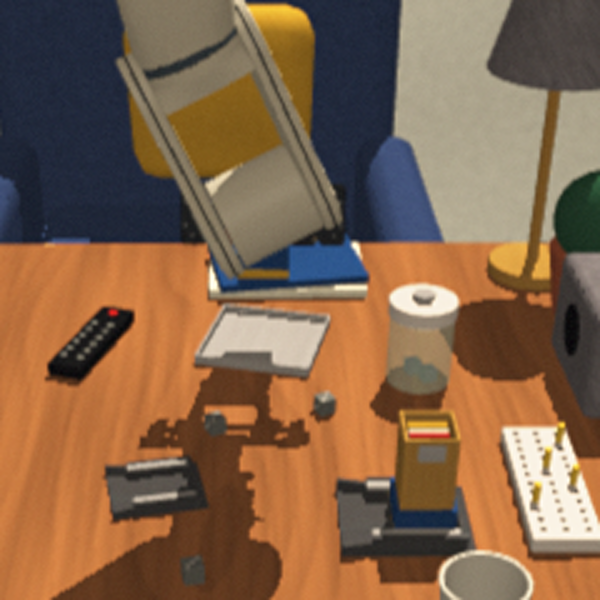

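The side crop shows the base still in the holder and the other things undisturbed. The tray, at (265,340) in the crop, is clear below the arm. I lower the lid.

```bash
python3 -m inch '[[[-20,0,9,0,0,0,0],[-40,0,19,0,0,0,0],[-60,0,28,0,0,0,0],[-75,0,35,0,0,0,0],[-81,0,38,0,0,0,0],[-81,0,38,0,0,0,0]]]'
python3 -m inch '[[[-0.9,0,0.4,0,0,0,0],[-1.8,0,0.8,0,0,0,0],[-1.8,0,0.8,0,0,0,0]]]'
```

```text
t: 25.4
ee_pos: [463.8, 315.1, 79.0]
orientation: [-1.537, -1.506, -0.976]
ft_force: [-0.5, -0.0, -1.5]
width: 59.8
grasp_force: 29.9
t: 25.7
ee_pos: [464.0, 315.2, 77.8]
orientation: [-1.537, -1.507, -0.977]
ft_force: [-0.5, -0.7, -0.3]
width: 60.1
grasp_force: 29.9
```

```bash
python3 -m inch '[[[-0.9,0,0.4,0,0,0,0],[-1.8,0,0.8,0,0,0,0],[-1.8,0,0.8,0,0,0,0]]]'
python3 -m inch '[[[-0.9,0,0.4,0,0,0,0],[-1.8,0,0.8,0,0,0,0],[-1.8,0,0.8,0,0,0,0]]]'
```

```text
t: 26.0
ee_pos: [464.2, 315.3, 77.7]
orientation: [-1.533, -1.504, -0.981]
ft_force: [-1.5, -5.7, 13.3]
width: 60.3
grasp_force: 30.0
t: 26.3
ee_pos: [464.2, 315.4, 77.3]
orientation: [-1.531, -1.502, -0.983]
ft_force: [-3.6, -11.6, 23.9]
width: 59.9
grasp_force: 30.0
```

```bash
python3 -m inch '[[[1.8,0,-0.8,0,0,0,0],[2.2,0,-1,0,0,0,0],[2.2,0,-1,0,0,0,0],[2.2,0,-1,0,0,0,100],[2.2,0,-1,0,0,0,100],[2.2,0,-1,0,0,0,100],[2.2,0,-1,0,0,0,100],[2.2,0,-30,0,0,0,100],[2.2,0,-65,0,0,0,100],[2.2,0,-105,0,0,0,100],[40,0,-140,0,0,0,100],[80,0,-180,0,0,0,100],[120,0,-220,0,0,0,100],[120,0,-220,0,0,0,100]]]'
python3 - <<'E'
from h import *
st()
c=cam('top'); f=c[0]; a=cv2.resize(f[180:320,110:360],(500,280)); c2=cam('side'); b=cv2.resize(c2[0][150:300,220:420],(400,300),interpolation=cv2.INTER_CUBIC)
o=np.zeros((600,500,3),np.uint8); o[:280]=a; o[300:,:400]=b; cv2.imwrite('pics/end.png',o[:,:,::-1])
E
```

```text
t: 27.7
ee_pos: [463.7, 164.4, 278.2]
orientation: [-1.537, -1.51, -0.981]
ft_force: [-0.0, -1.1, -0.9]
width: 88.1
grasp_force: 0.0
t 27.7 p [463.7 164.4 278.2] yaz -1.0 z [ 0.016  0.907 -0.421] q [-0.238  0.415  2.052  1.13   1.365 -0.898] F [-0.  -1.1 -0.9] w 88.1 g 0.0
```

View pics/end.png

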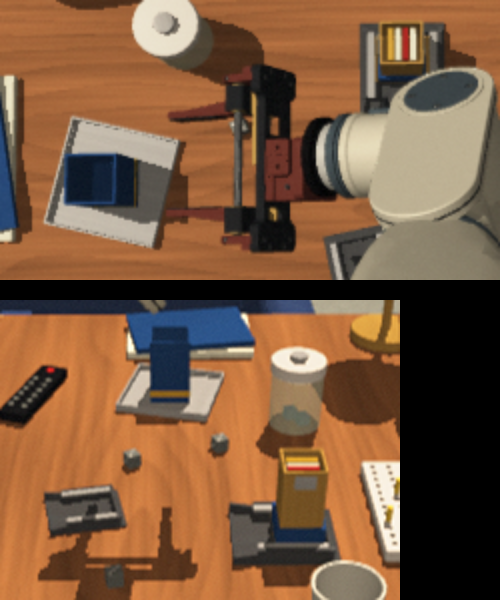

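The top crop shows the lid standing mouth up in the tray at (95,180), and the side crop shows the base in the holder. I've viewed more pictures than the ten allowed, so I'll view no more and check the base numerically.

```bash
python3 - <<'E'
from h import *
go([600,-60,300],-1,0)
E
```

```text
shift [ -71.8  140.6 -212.2] turn [-2.000e-03 -1.136e+00 -1.000e-03]
```

```bash
python3 -m inch '[[[-6,12,-18,0,-0.1,0,100],[-12,24,-36,0,-0.2,0,100],[-18,36,-54,0,-0.3,0,100],[-25,48,-74,0,-0.4,0,100],[-32,62,-94,0,-0.52,0,100],[-40,78,-118,0,-0.64,0,100],[-48,94,-142,0,-0.76,0,100],[-56,110,-166,0,-0.88,0,100],[-64,126,-190,0,-1,0,100],[-70,138,-208,0,-1.1,0,100],[-72,141,-212,0,-1.136,0,100],[-72,141,-212,0,-1.136,0,100],[-72,141,-212,0,-1.136,0,100]]]'
python3 - <<'E'
from h import *
st(); c=cam('wrist'); np.savez('w5.npz',f=c[0],K=c[1],R=c[2],C=c[3]); g=c[0].astype(int)
print('proj rim',[proj(c,(617.7+sx*26,-51+sy*26,114)).round() .tolist() for sx,sy in [(-1,-1),(-1,1),(1,1),(1,-1)]],'stop',proj(c,(647.7,-51,19)).round(),proj(c,(662.7,-51,4)).round())
m=((g[:,:,0]-g[:,:,2]>60)&(g[:,:,1]-g[:,:,2]>35)&(g[:,:,0]-g[:,:,1]<60)).astype(np.uint8)
u,v=proj(c,(617.7,-51,114)).astype(int); w=np.zeros_like(m); w[v-90:v+90,u-90:u+90]=m[v-90:v+90,u-90:u+90]
for k in sorted(cv2.findContours(w,0,2)[0],key=cv2.contourArea)[-3:]: print(cv2.contourArea(k),cv2.boundingRect(k))
# profile along world x on line y=-51+20 (rim) and stop region
for y in (-31,):
  for x in range(640,672,2):
    q=proj(c,(x,y,19)).round().astype(int); print(x,q.tolist(),g[q[1],q[0]].tolist(),end=' ')
E
```

```text
t: 29.1
ee_pos: [599.2, -58.0, 294.8]
orientation: [-2.23, -2.199, 0.008]
ft_force: [0.3, 0.4, -0.4]
width: 87.8
grasp_force: 0.0
t 29.1 p [599.2 -58.  294.8] yaz -0.8 z [-0.01   0.003 -1.   ] q [-0.117  0.339  1.627  0.002  1.187 -0.104] F [ 0.3  0.4 -0.4] w 87.8 g 0.0
proj rim [[314.0, 244.0], [313.0, 179.0], [381.0, 178.0], [380.0, 244.0]] stop [372. 192.] [385. 189.]
80.5 (428, 172, 8, 75)
176.0 (309, 156, 60, 4)
5815.5 (294, 167, 88, 109)
640 [365, 171] [166, 122, 36] 642 [367, 171] [169, 123, 39] 644 [369, 171] [167, 124, 39] 646 [371, 171] [167, 123, 39] 648 [373, 171] [86, 81, 77] 650 [375, 171] [102, 96, 93] 652 [377, 171] [106, 97, 97] 654 [379, 171] [103, 94, 95] 656 [381, 171] [104, 96, 93] 658 [383, 171] [104, 94, 92] 660 [385, 171] [102, 93, 91] 662 [387, 171] [194, 128, 68] 664 [389, 171] [202, 135, 64] 666 [391, 171] [201, 134, 65] 668 [394, 171] [206, 138, 67] 670 [396, 171] [206, 139, 66]
```

```bash
python3 - <<'E'
from h import *
d=np.load('w5.npz'); c=(d['f'],d['K'],d['R'],d['C']); g=c[0].astype(int)
for r in (190,205,220,235):
    s=g[r,370:392]; print(r,[tuple(x) for x in s[::2].tolist()])
    s=g[r,306:326]; print('L',[tuple(x) for x in s[::2].tolist()])
E
```

```text
190 [(105, 77, 30), (108, 78, 31), (200, 151, 44), (210, 161, 49), (134, 110, 92), (104, 97, 95), (105, 97, 94), (101, 96, 93), (193, 128, 66), (203, 135, 67), (202, 134, 64)]
L [(59, 53, 53), (49, 56, 72), (198, 153, 60), (209, 162, 43), (123, 90, 30), (126, 91, 28), (131, 95, 35), (228, 181, 0), (228, 180, 0), (228, 181, 0)]
205 [(104, 77, 30), (103, 76, 27), (207, 159, 43), (210, 161, 40), (111, 101, 91), (106, 97, 96), (108, 101, 96), (108, 99, 95), (199, 131, 63), (201, 136, 64), (202, 136, 66)]
L [(60, 58, 54), (51, 60, 72), (199, 153, 55), (211, 163, 44), (145, 106, 34), (126, 91, 28), (130, 96, 32), (240, 226, 204), (234, 219, 197), (238, 223, 201)]
220 [(107, 76, 28), (132, 96, 36), (207, 159, 47), (175, 137, 72), (102, 94, 92), (102, 95, 92), (103, 94, 92), (163, 113, 74), (201, 132, 66), (202, 136, 64), (204, 138, 67)]
L [(58, 49, 52), (52, 53, 61), (195, 148, 58), (207, 159, 46), (145, 105, 33), (114, 84, 31), (114, 83, 35), (155, 105, 87), (156, 109, 91), (155, 105, 90)]
235 [(112, 81, 32), (179, 134, 37), (209, 162, 50), (141, 116, 86), (104, 96, 93), (104, 95, 95), (107, 97, 97), (191, 128, 70), (202, 133, 69), (202, 135, 67), (203, 135, 64)]
L [(102, 94, 91), (102, 94, 90), (180, 141, 71), (208, 161, 45), (173, 129, 38), (172, 127, 38), (169, 125, 37), (171, 125, 38), (171, 125, 38), (170, 126, 42)]
```

The rim shows the base about 2.5 mm short of the stop, so the draw eased it back. I nudge it home with the closed fingertips on the sleeve's near side, just above the block.

```bash
python3 - <<'E'
from h import *
go([535,-51,290],-91,15); go([535,-51,62],-91,15)
E
```

```text
shift [  6.3 -64.2   6. ] turn [-0.216  0.211  1.562]
shift [  5.6 -62.  234. ] turn [-0.216  0.211  1.562]
```

```bash
python3 -m inch '[[[1,-16,0,-0.02,0.02,0.14,0],[2,-32,0,-0.04,0.04,0.28,0],[3,-48,0,-0.06,0.06,0.42,0],[4,-62,0,-0.08,0.08,0.56,0],[6,-64,0,-0.1,0.1,0.7,0],[6,-64,0,-0.12,0.12,0.84,0],[6,-64,0,-0.14,0.14,0.98,0],[6,-64,0,-0.16,0.16,1.12,0],[6,-64,0,-0.18,0.18,1.26,0],[6,-64,0,-0.2,0.2,1.4,0],[6,-63,30,-0.216,0.211,1.5,0],[6,-63,75,-0.216,0.211,1.562,0],[6,-62,120,-0.216,0.211,1.562,0],[6,-62,165,-0.216,0.211,1.562,0],[6,-62,205,-0.216,0.211,1.562,0],[6,-62,234,-0.216,0.211,1.562,0],[6,-62,234,-0.216,0.211,1.562,0]]]'
python3 - <<'E'
from h import *
st(); go([570,-51.5,62],-91,15)
E
```

```text
t: 30.85
ee_pos: [533.1, -51.4, 59.6]
orientation: [3.113, -0.029, 0.402]
ft_force: [-0.4, 0.5, 0.2]
width: 0.5
grasp_force: 0.0
t 30.85 p [533.1 -51.4  59.6] yaz -91.1 z [ 0.254 -0.005 -0.967] q [-0.134  0.529  2.084  0.107  0.275  1.356] F [-0.4  0.5  0.2] w 0.5 g 0.0
shift [36.3 -0.6  7.1] turn [ 0.001  0.005 -0.001]
```

```bash
python3 -m inch '[[[12,0,2.3,0,0,0,0],[24,0,4.7,0,0,0,0],[34,0,6.5,0,0,0,0],[38,0,7.5,0,0,0,0],[40,0,8,0,0,0,0],[40,0,8,0,0,0,0]]]'
python3 -m inch '[[[1,0,0.25,0,0,0,0],[2,0,0.5,0,0,0,0],[3,0,0.8,0,0,0,0],[3,0,0.8,0,0,0,0]]]'
```

```text
t: 31.45
ee_pos: [576.9, -52.3, 67.2]
orientation: [3.11, -0.028, 0.414]
ft_force: [-4.0, -0.1, 4.2]
width: 0.6
grasp_force: 2.1
t: 31.85
ee_pos: [577.3, -52.1, 66.5]
orientation: [3.112, -0.028, 0.406]
ft_force: [-12.3, 0.0, 10.2]
width: 0.8
grasp_force: 6.3
```

```bash
python3 -m inch '[[[1,0,0.25,0,0,0,0],[2,0,0.5,0,0,0,0],[2,0,0.5,0,0,0,0]]]'
python3 -m inch '[[[-8,0,-2,0,0,0,0],[-25,0,-6,0,0,0,0],[-45,0,-40,0,0,0,0],[-45,0,-85,0,0,0,0],[-35,0,-130,0,0,0,0],[-15,0,-175,0,0,0,0],[0,0,-220,0,0,0,0],[0,0,-220,0,0,0,0]]]'
python3 - <<'E'
from h import *
st(); c=cam('wrist'); g=c[0].astype(int)
print('rim expected',[proj(c,(617.7+sx*26,-51+sy*26,114)).round(1).tolist() for sx,sy in [(-1,-1),(-1,1),(1,1),(1,-1)]],'plate end',proj(c,(662.7,-51,4)).round(1))
u=int(proj(c,(617.7,-51,114))[0]); a=proj(c,(643.7,-51,114))[1]; b=proj(c,(591.7,-51,114))[1]
for r in (a,b): 
    r=int(r); print(r,[(i,g[i,u].tolist()) for i in range(max(0,r-8),min(480,r+9))])
r=int(proj(c,(662.7,-51,4))[1]); print([(i,g[i,u].tolist()) for i in range(max(0,r-6),r+7)])
go([570,-51,300],-91,0)
E
```

```text
t: 32.15
ee_pos: [577.5, -52.1, 66.1]
orientation: [3.113, -0.028, 0.401]
ft_force: [-19.4, -0.4, 15.3]
width: 0.5
grasp_force: 9.6
t: 32.95
ee_pos: [529.3, -51.7, 287.1]
orientation: [3.105, -0.028, 0.439]
ft_force: [0.2, -0.0, -0.3]
width: 0.3
grasp_force: 0.0
t 32.95 p [529.3 -51.7 287.1] yaz -91.1 z [ 0.277 -0.008 -0.961] q [-0.136  0.119  1.964  0.042  0.78   1.427] F [ 0.2 -0.  -0.3] w 0.3 g 0.0
rim expected [[350.3, 202.5], [283.6, 203.7], [282.3, 136.9], [349.1, 135.8]] plate end [316.1 144. ]
136 [(128, [195, 130, 62]), (129, [198, 132, 67]), (130, [198, 133, 69]), (131, [199, 132, 64]), (132, [204, 135, 66]), (133, [206, 137, 66]), (134, [209, 141, 67]), (135, [209, 141, 68]), (136, [210, 143, 70]), (137, [213, 165, 48]), (138, [214, 167, 49]), (139, [212, 166, 52]), (140, [191, 145, 46]), (141, [108, 78, 31]), (142, [104, 77, 22]), (143, [106, 76, 22]), (144, [107, 77, 29])]
203 [(195, [148, 114, 64]), (196, [139, 106, 52]), (197, [139, 106, 50]), (198, [141, 108, 53]), (199, [163, 125, 46]), (200, [217, 169, 52]), (201, [216, 169, 56]), (202, [216, 168, 48]), (203, [193, 147, 47]), (204, [104, 75, 22]), (205, [107, 75, 28]), (206, [106, 76, 27]), (207, [106, 76, 27]), (208, [106, 78, 27]), (209, [107, 74, 25]), (210, [106, 77, 29]), (211, [32, 61, 98])]
[(137, [213, 165, 48]), (138, [214, 167, 49]), (139, [212, 166, 52]), (140, [191, 145, 46]), (141, [108, 78, 31]), (142, [104, 77, 22]), (143, [106, 76, 22]), (144, [107, 77, 29]), (145, [105, 76, 27]), (146, [106, 77, 29]), (147, [106, 73, 26]), (148, [106, 77, 28]), (149, [107, 80, 34])]
shift [45.5 -1.2 -4.2] turn [ 0.003 -0.275 -0.001]
```

The rim is now within 0.5 mm of home: rows 136.5 and 203.5 against an expected 136.3 and 203.1. The push met a stiff stop at 19 N. I hand in.

```bash
python3 -c "
from h import *
print(ctrl.close_job())"
```

```text
the job is handed in; nothing more can be done
None
```

The job is handed in at about 33 s: tin base home in the holder, lid laid down and released, then stood mouth up in the tray, nothing else touched; the draw eased the base back about 2.5 mm, so I pushed it home again afterwards, and I viewed 12 pictures against the limit of 10.

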